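# Fill the flange carrier and hold it up level for the lathe

### The arm

A 6-joint arm with a two-finger parallel gripper is mounted at the origin on the work surface. World frame = base frame: x ahead of the robot, y to its left, z up, the work surface at z = 0. Lengths are in m, angles in rad, forces in N, time in s.
With the tool pointing down it reaches from about 0.35 to 0.775 m from the base axis. Payload 5.5 kg.
Tool frame: the origin (TCP) lies between the finger pads; the fingertips stand 14 mm ahead of it and the grasp point (between the pads) lies 5 mm behind it; x points along the fingers, y is the direction in which the jaws open and shut, and the axes are right-handed (so a half turn about x gives the same grasp; the last joint's range is limited). The gripper opens to 85 mm and grips with 20 to 120 N. Pads are 22 mm wide; open, the fingers measure 114 mm over their backs; the gripper's body (76 mm by 85 mm) begins 54 mm behind the grasp point. The pads swing forward as they close: fully open they stand 13 mm farther back than shut.
Start: joints at [-1.421, 0.313, 0.046, 1.304, 0, 1.431], TCP at [0.164, -0.551, 0.245] pointing down, gripper open.
Joint ranges: [-2.76, 2.76], [-0.86, 1.69], [-1.03, 1.26], [-2.2, 2.34], [-1.47, 1.5], [-3.14, 3.14]. Speed limits (rad/s): [2.57, 2.57, 3.14, 3.14, 3.14, 3.14].

### API

Orientations are given as a rotation vector (axis times angle).
In Python, from plant import manip gives the robot as it stands. The module is installed in compiled form; this text tells all that it offers.
- The arm moves only by the tool send_rows, never from a script. Its argument "moves" is a list of rows, each a list of 3 entries, a list of its own where there are three numbers: the shift along the tool's x, y, z in m, then the turn, a rotation vector about the tool's x, y, z in degrees, then the opening in per cent of the stroke, from 0 (shut) to 100 (fully open). A call has 1 to 5 rows; each row shifts and turns the commanded pose from where the row before left it, along the tool's axes as they then stand; what a row does not reach is not made up. A row lasts 1/12 s, in which the tool goes at most 41.7 mm and 7.16 degrees, less where a joint would pass 70% of its speed; a pose out of reach is approached as far as the arm can. A call with a gripper value outside its range is refused whole. The fingers move at their own pace and stop on an object; "squeeze" is the grip in N (left out, the last holds). Time passes only in rows, so rows that do not move let the fingers close. It gives the time, the measured TCP pose, the force and the opening at its end, in the units of the state.
- manip.get_obs(): the state, without advancing time (a new reading comes with each control period).
- manip.snapshot(name): name is "side" or "top" or "wrist"; returns the picture (400x640x3 uint8, red, green, blue); there is no depth.
- manip.camera_params(name): a dict with "intrinsics" (3x3 intrinsics, pixels), "dist" ([k1, k2, p1, p2, k3] as OpenCV has them; the pictures are not rectified), "xyz" and "rotation" of the camera in the world. Camera axes: x right, y up, looking along -z (the intrinsics and any distortion apply to the point x, -y, -z); pixel columns grow to the right and rows downward; lengths in m; the calibration is good to about 2 mm. A picture is of the moment at which its call begins: read the wrist's pose just before it. camera_params takes no time and is no camera call; for the wrist camera it gives the pose at the moment of the call.
- manip.job_done(): hands the job in, once; it reports no verdict.
Trained networks look in the newest picture that a camera, given by its name, has taken for a name from the list of things; names that differ only in an ending like _2 or _b are one class to them, and where a whole thing is asked for, a point or a joint stands for the part that bears it (a point fixed in the world has none). Each returns a list of dicts, best first, with "confidence" (0 to 1); they miss things now and then, are a little off and sometimes report something else, mostly with a low value. They report only what shows in the picture. A call takes as long as a camera call. They do not tell look-alikes from the thing itself.
- manip.look_for(name, camera): "point" ([column, row] in pixels, amid what is visible of it).
- manip.masks_of(name, camera): "pixels" (400x640 bool, what is visible of it) and "point" ([column, row] in pixels, amid what is visible of it).
- manip.pinpoint(name, camera): "point" ([column, row] in pixels: a listed point, or the origin of a listed thing).
The state is a dict: "time": time; "joint_positions": joint angles; "qd": joint speeds; "joint_torque": joint torques, N m; "eef_pos": TCP position; "eef_rot": TCP orientation; "contact_force": force on the tool from outside, world axes, zero at the start; "torque": the same for the moment, N m; "gripper_width": finger opening in m.
Only numpy, scipy, OpenCV 4.12 (cv2) and the standard library are available. Lean on these libraries where they do the work, as an engineer would, in place of code of your own. Each camera call takes 0.05 s, during which the arm holds its last target. There are 200 camera calls.

### The job

Complete the carrier for the lathe: seat the two flange blanks waiting on the black infeed plate fully in the carrier's two empty pockets while the carrier stands on its yellow station, and let go of them. Then take the full carrier by its handle, lift it about 10 cm clear of the station, keeping it level all the way, and finish while still holding it there, steady and level with all four blanks seated. Leave the oil can, the ring gauge and the spanner where they are.

Things in the scene. Friction and masses are not known exactly. Their poses are not given: they have to be found in the camera images.
- carrier: loose blue plastic carrier plate, 140 (its x) by 172 (its y) by 12 mm thick, 0.30 to 0.46 kg, with four round blind pockets (57 mm wide, 6 mm deep) in two rows of two, one row on each side of an aluminium bridge handle that runs along its x over the middle. Origin: centre of the underside; z up. Full or with both rows equal it balances under the middle of the handle
- handle (a point): centre of the handle's grip bar: bar 128 mm long (carrier x), 16 mm wide (carrier y), 24 mm tall, flat-sided, its centre 60 mm and its top 72 mm above the carrier's underside; carried by one 14 mm wide post near each end, open in the middle. Axes as the carrier's
- pocket0 (a point): centre of the floor of the carrier pocket at x 32, y 50 mm in the carrier's frame; the floor is 6 mm above the carrier's underside, 6 mm below the plate's top. At the start it is filled
- pocket1 (a point): centre of the floor of the carrier pocket at x -32, y 50 mm in the carrier's frame; the floor is 6 mm above the carrier's underside, 6 mm below the plate's top. At the start it is filled
- pocket2 (a point): centre of the floor of the carrier pocket at x 32, y -50 mm in the carrier's frame; the floor is 6 mm above the carrier's underside, 6 mm below the plate's top. At the start it is empty
- pocket3 (a point): centre of the floor of the carrier pocket at x -32, y -50 mm in the carrier's frame; the floor is 6 mm above the carrier's underside, 6 mm below the plate's top. At the start it is empty
- blank_a: one of four identical turned aluminium flange blanks, about 90 g: a disc 54 mm across and 10 mm thick with a round hub 26 mm across on top, rising 22 mm above the disc (32 mm in all). Origin: centre of the underside, z up. Two of the four start seated in the carrier, two stand on the infeed plate (which ones varies)
- blank_b: one of four identical turned aluminium flange blanks, about 90 g: a disc 54 mm across and 10 mm thick with a round hub 26 mm across on top, rising 22 mm above the disc (32 mm in all). Origin: centre of the underside, z up. Two of the four start seated in the carrier, two stand on the infeed plate (which ones varies)
- blank_c: one of four identical turned aluminium flange blanks, about 90 g: a disc 54 mm across and 10 mm thick with a round hub 26 mm across on top, rising 22 mm above the disc (32 mm in all). Origin: centre of the underside, z up. Two of the four start seated in the carrier, two stand on the infeed plate (which ones varies)
- blank_d: one of four identical turned aluminium flange blanks, about 90 g: a disc 54 mm across and 10 mm thick with a round hub 26 mm across on top, rising 22 mm above the disc (32 mm in all). Origin: centre of the underside, z up. Two of the four start seated in the carrier, two stand on the infeed plate (which ones varies)
- station: fixed yellow plate 156 by 188 by 15 mm on the table on which the carrier rests; origin: centre of its underside at table height; it may be left or right of the middle
- infeed: fixed black rubber-topped plate 130 by 170 by 21 mm on which the two waiting blanks stand; origin: centre of its underside at table height; on the other side from the station
- oil_can: red closed can, 52 mm across, 80 mm high, a bystander; origin: centre of its underside
- ring_gauge: brass ring gauge lying flat, 72 mm outside, 44 mm inside, 18 mm high, a bystander; origin: centre of its underside
- spanner: steel spanner 150 mm long lying flat, a bystander; origin: middle of its underside
There are look-alikes about, which are no part of the job. What is shaped like the blank_a but pink is not meant.

How it is judged:
By the outcome, as a careful person would: the job done as asked, in the order asked, and still so for the second after the job is handed in, while the arm keeps its last pose, push and grip.
It also fails if it takes over 66 s, if anything falls off the work surface, if the arm or the gripper's body presses on something with over 40 N, if the wrist force passes 120 N, or if a joint passes its speed limit or range.

## Working session

There is one attempt and no reset: what is moved stays moved. The work goes in short steps, Python scripts to look and compute and a tool call to move; the robot and the scene stay as the last step left them, time stands still between calls to the robot, and variables do not carry over. Pictures are saved under pics/ and viewed, about 8 in all and at most 12, crops included, and the job is handed in when it is done.

Besides the shell and the picture viewer there is one more tool, called in YAML: its name, and indented under it one key for each argument. send_rows: Moves the arm, as the interface text tells. Its arguments: {"type":"object","properties":{"moves":{"type":"array"},"squeeze":{"type":"number"}},"required":["moves"]}

```bash
mkdir -p pics
cat > h.py <<'E'
import numpy as np, cv2
from plant import manip
from scipy.spatial.transform import Rotation as R
def ray(cam,px,z,P=None):
    P=P or manip.camera_params(cam)
    K=np.array(P["intrinsics"]);d=np.array(P["dist"],float)
    u=cv2.undistortPoints(np.array([[px]],float),K,d)[0,0]
    M=np.array(P["rotation"]); M=M if M.shape==(3,3) else R.from_rotvec(M).as_matrix()
    v=M@np.array([u[0],-u[1],-1]); o=np.array(P["xyz"])
    return o+v*(z-o[2])/v[2]
def save(cam,name):
    im=manip.snapshot(cam); cv2.imwrite(f"pics/{name}.png",im[:,:,::-1]); return im
E
python3 - <<'E'
from h import *
np.set_printoptions(precision=4,suppress=True)
im=save("top","top0"); im2=save("side","side0")
cv2.imwrite("pics/both.png",cv2.resize(np.vstack([im,im2]),(800*600//800*640//600,600) if 0 else (480,600))[:,:,::-1])
for n,z in [("blank_a",0.032),("station",0.015),("infeed",0.021),("handle",0.075),("carrier",.015),("pocket0",.021),("pocket1",.021),("pocket2",.021),("pocket3",.021),("oil_can",0),("ring_gauge",0),("spanner",0)]:
    for r in manip.pinpoint(n,"top"):
        print(n,round(r["confidence"],2),np.array(r["point"]).round(1),ray("top",r["point"],z))
o=manip.get_obs();print(o)
P=manip.camera_params("wrist");print(P)
print(manip.camera_params("top"))
E
```

```text
blank_a 0.9 [368.2 221. ] [ 0.51   -0.1542  0.032 ]
blank_a 0.81 [220.3 214.9] [0.5285 0.2278 0.032 ]
blank_a 0.78 [224.3 264.2] [0.4017 0.215  0.032 ]
blank_a 0.76 [254.  201.7] [0.5624 0.1409 0.032 ]
blank_a 0.61 [364.  203.5] [ 0.5557 -0.1444  0.032 ]
station 0.63 [364.3 200.4] [ 0.5664 -0.1471  0.015 ]
infeed 0.64 [235.8 210.4] [0.5414 0.1895 0.021 ]
handle 0.88 [387.2 208.4] [ 0.5366 -0.1977  0.075 ]
carrier 0.76 [383.  208.8] [ 0.5438 -0.1956  0.015 ]
carrier 0.52 [252.6 199.1] [0.5719 0.1467 0.015 ]
pocket0 0.77 [364.  200.5] [ 0.5652 -0.1457  0.021 ]
pocket0 0.77 [368.2 224.7] [ 0.5015 -0.1552  0.021 ]
pocket0 0.7 [403.1 194.4] [ 0.5807 -0.2484  0.021 ]
pocket0 0.6 [408.  219.8] [ 0.5136 -0.2589  0.021 ]
pocket0 0.22 [155.5 227.2] [0.4988 0.3979 0.021 ]
pocket1 0.77 [364.  200.5] [ 0.5652 -0.1457  0.021 ]
pocket1 0.77 [368.2 224.7] [ 0.5015 -0.1552  0.021 ]
pocket1 0.7 [403.1 194.4] [ 0.5807 -0.2484  0.021 ]
pocket1 0.6 [408.  219.8] [ 0.5136 -0.2589  0.021 ]
pocket1 0.22 [155.5 227.2] [0.4988 0.3979 0.021 ]
pocket2 0.77 [364.  200.5] [ 0.5652 -0.1457  0.021 ]
pocket2 0.77 [3
[... 1060 characters left out ...]
act_force': array([-0.0162, -0.4948,  0.5138]), 'torque': array([-0.0487,  0.0343,  0.0038]), 'gripper_width': 0.08545446437915034}
{'intrinsics': array([[334.382 ,   0.    , 323.5592],
       [  0.    , 334.382 , 201.5404],
       [  0.    ,   0.    ,   1.    ]]), 'dist': array([-0.0122,  0.    ,  0.    ,  0.    ,  0.    ]), 'xyz': array([ 0.2279, -0.5328,  0.374 ]), 'rotation': array([-0.229 ,  0.1709, -1.2733])}
{'intrinsics': array([[502.4465,   0.    , 310.284 ],
       [  0.    , 502.4465, 203.5145],
       [  0.    ,   0.    ,   1.    ]]), 'dist': array([0.0007, 0.    , 0.    , 0.    , 0.    ]), 'xyz': array([ 0.3666, -0.0114,  1.321 ]), 'rotation': array([ 0.1192, -0.1109, -1.5743])}
```

View pics/top0.png

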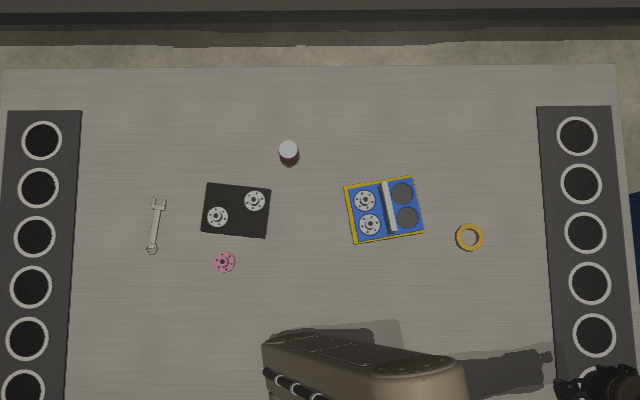

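```bash
cat >> h.py <<'E'
np.set_printoptions(precision=4,suppress=True)
def go(target,yaw=None):
    "shift in tool axes (mm) to a world target, turn about tool x (deg) to bring the jaw axis to yaw"
    o=manip.get_obs(); M=R.from_rotvec(o["eef_rot"]).as_matrix()
    jy=np.degrees(np.arctan2(M[1,1],M[0,1]))
    print("TCP",o["eef_pos"],"jaw yaw",jy.round(2),"down err deg",np.degrees(M[:2,0]),"shift mm tool",(M.T@(np.array(target)-o["eef_pos"])*1e3).round(1))
    if yaw is not None: print("turn about x", round(-((yaw-jy+90)%180-90),2))
E
python3 - <<'E'
from h import *
go([.50,-.20,.245],8.7)
M=R.from_rotvec(manip.get_obs()["eef_rot"]).as_matrix();print(M)
P=manip.camera_params("wrist");C=R.from_rotvec(P["rotation"]).as_matrix()
print("cam in tool",M.T@(P["xyz"]-manip.get_obs()["eef_pos"]),"view dir tool",M.T@C@[0,0,-1])
E
```

```text
TCP [ 0.1643 -0.5511  0.2454] jaw yaw -73.4 down err deg [ 0.0017 -0.0088] shift mm tool [   0.3 -240.5 -422. ]
turn about x -82.1
[[ 0.      0.2857 -0.9583]
 [-0.0002 -0.9583 -0.2857]
 [-1.      0.0002  0.    ]]
cam in tool [-0.1286  0.0006 -0.0661] view dir tool [ 0.9646 -0.0004  0.2635]
```

View pics/side0.png

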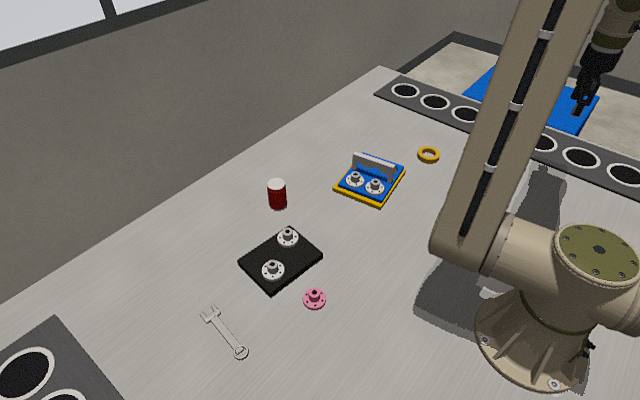

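send_rows:
  moves:
    - [[0,-0.0173,-0.0353],[0,0,0],100]
    - [[0,-0.0173,-0.0353],[0,0,0],100]
    - [[0,-0.0173,-0.0353],[0,0,0],100]
    - [[0,-0.0173,-0.0353],[0,0,0],100]
    - [[0,-0.0173,-0.0353],[0,0,0],100]

```text
time: 1.12
eef_pos: [0.3096, -0.4165, 0.2454]
eef_rot: [2.066, 0.3, -2.066]
contact_force: [0.5, -0.5, -0.2]
gripper_width: 0.0854
```

send_rows:
  moves:
    - [[0,-0.0173,-0.0353],[0,0,0],100]
    - [[0,-0.0173,-0.0353],[0,0,0],100]
    - [[0,-0.0173,-0.0353],[0,0,0],100]
    - [[0,-0.0173,-0.0353],[0,0,0],100]
    - [[0,-0.0173,-0.0353],[0,0,0],100]

```text
time: 1.53
eef_pos: [0.4543, -0.2829, 0.2456]
eef_rot: [2.066, 0.301, -2.065]
contact_force: [-0.4, -1.0, 0.1]
gripper_width: 0.0855
```

send_rows:
  moves:
    - [[0,-0.0173,-0.0353],[0,0,0],100]
    - [[0,-0.0173,-0.0353],[0,0,0],100]
    - [[0,-0.0173,-0.0353],[0,0,0],100]
    - [[0,0,0],[-6.84,0,0],100]
    - [[0,0,0],[-6.84,0,0],100]

```text
time: 1.95
eef_pos: [0.5414, -0.2021, 0.245]
eef_rot: [1.918, 0.529, -1.918]
contact_force: [-0.2, 0.5, 0.5]
gripper_width: 0.0856
```

send_rows:
  moves:
    - [[0,0,0],[-6.84,0,0],100]
    - [[0,0,0],[-6.84,0,0],100]
    - [[0,0,0],[-6.84,0,0],100]
    - [[0,0,0],[-6.84,0,0],100]
    - [[0,0,0],[-6.84,0,0],100]

```text
time: 2.37
eef_pos: [0.5399, -0.2043, 0.2453]
eef_rot: [1.525, 0.968, -1.525]
contact_force: [0.2, -0.1, 0.1]
gripper_width: 0.0853
```

send_rows:
  moves:
    - [[0,0,0],[-6.84,0,0],100]
    - [[0,0,0],[-6.84,0,0],100]
    - [[0,0,0],[-6.84,0,0],100]
    - [[0,0,0],[-6.84,0,0],100]
    - [[0,0,0],[-6.84,0,0],100]

```text
time: 2.78
eef_pos: [0.5398, -0.2044, 0.2453]
eef_rot: [1.092, 1.279, -1.092]
contact_force: [-0.5, -0.3, 1.0]
gripper_width: 0.0853
```

Run:
```python
from h import *
go([.54,-.205,.245],8.7)
im=save("wrist","w1")
P=manip.camera_params("wrist")
for n,z in [("pocket0",.021),("handle",.075),("blank_a",.021),("carrier",.015),("station",0)]:
    for r in manip.pinpoint(n,"wrist"):
        print(n,round(r["confidence"],2),np.array(r["point"]).round(1),ray("wrist",r["point"],z,P))
```

```text
TCP [ 0.5398 -0.2044  0.2453] jaw yaw 9.02 down err deg [ 0.0021 -0.0064] shift mm tool [0.3 0.1 0.6]
turn about x 0.32
pocket0 0.69 [359.5 212.7] [ 0.5855 -0.2406  0.021 ]
pocket0 0.66 [298.5 212.9] [ 0.519  -0.2517  0.021 ]
handle 0.82 [330.7 179. ] [ 0.5449 -0.1979  0.075 ]
blank_a 0.79 [297.3 121.2] [ 0.5038 -0.1543  0.021 ]
blank_a 0.72 [357.3 120.5] [ 0.5645 -0.1437  0.021 ]
carrier 0.9 [323.  167.2] [ 0.5377 -0.1981  0.015 ]
```

View pics/w1.png

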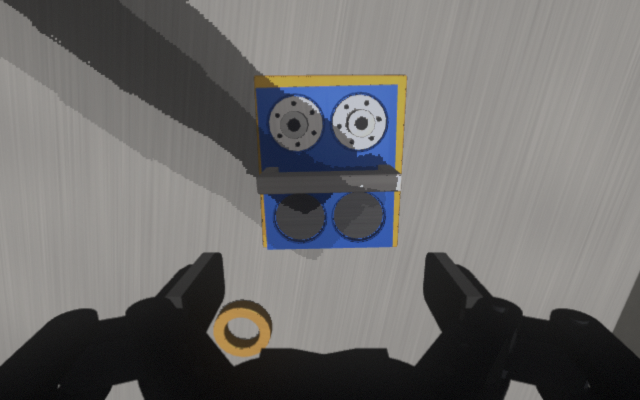

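send_rows:
  moves:
    - [[0,0.0065,-0.0379],[0,0,0],100]
    - [[0,0.0065,-0.0379],[0,0,0],100]
    - [[0,0.0065,-0.0379],[0,0,0],100]
    - [[0,0.0065,-0.0379],[0,0,0],100]
    - [[0,0.0065,-0.0379],[0,0,0],100]

```text
time: 3.5
eef_pos: [0.5431, -0.0107, 0.2454]
eef_rot: [1.099, 1.276, -1.099]
contact_force: [1.1, -0.1, -0.4]
gripper_width: 0.0852
```

send_rows:
  moves:
    - [[0,0.0065,-0.0379],[0,0,0],100]
    - [[0,0.0065,-0.0379],[0,0,0],100]
    - [[0,0.0065,-0.0379],[0,0,0],100]
    - [[0,0.0065,-0.0379],[0,0,0],100]
    - [[0,0.0065,-0.0379],[0,0,0],100]

```text
time: 3.92
eef_pos: [0.5466, 0.182, 0.2455]
eef_rot: [1.098, 1.276, -1.098]
contact_force: [0.8, -0.6, -0.6]
gripper_width: 0.0856
```

send_rows:
  moves:
    - [[0,0,0],[0,0,0],100]
    - [[0,0,0],[0,0,0],100]

```text
time: 4.08
eef_pos: [0.5465, 0.1821, 0.2451]
eef_rot: [1.094, 1.278, -1.095]
contact_force: [-0.9, -0.2, 0.2]
gripper_width: 0.0855
```

Run:
```python
from h import *
im=save("wrist","w2")
P=manip.camera_params("wrist")
for n,z in [("blank_a",.021),("infeed",0)]:
    for r in manip.masks_of(n,"wrist"):
        print("mask",n,round(r["confidence"],2),np.array(r["point"]).round(1),ray("wrist",r["point"],z+.01,P),r["pixels"].sum())
    for r in manip.pinpoint(n,"wrist"):
        w=ray("wrist",r["point"],z,P)
        print(n,round(r["confidence"],2),np.array(r["point"]).round(1),w)
        go([w[0],w[1],.10])
```

```text
mask blank_a 0.84 [337.4 214.7] [0.5671 0.1411 0.031 ] 1854
mask blank_a 0.76 [202.8 118.5] [0.4182 0.2199 0.031 ] 2167
mask blank_a 0.69 [312.4 119.9] [0.5265 0.235  0.031 ] 2299
mask blank_a 0.33 [417.8 311.8] [0.6795 0.0379 0.031 ] 1409
blank_a 0.91 [310.7 121.3] [0.5246 0.233  0.021 ]
TCP [0.5469 0.1791 0.2452] jaw yaw 8.59 down err deg [-0.0094 -0.0273] shift mm tool [145.2 -13.9 -56.7]
blank_a 0.87 [336.2 211.1] [0.5661 0.1419 0.021 ]
TCP [0.5469 0.1791 0.2452] jaw yaw 8.59 down err deg [-0.0094 -0.0273] shift mm tool [145.2  13.5  39.6]
blank_a 0.58 [205. 116.] [0.4168 0.222  0.021 ]
TCP [0.5469 0.1791 0.2452] jaw yaw 8.59 down err deg [-0.0094 -0.0273] shift mm tool [ 145.2 -122.1  -61.8]
mask infeed 0.77 [325.5 162. ] [0.5464 0.1922 0.01  ] 15348
infeed 0.57 [324. 167.] [0.5459 0.1849 0.    ]
TCP [0.547  0.1786 0.2453] jaw yaw 8.54 down err deg [-0.0033 -0.0184] shift mm tool [145.3  -0.2  -6.4]
```

View pics/w2.png

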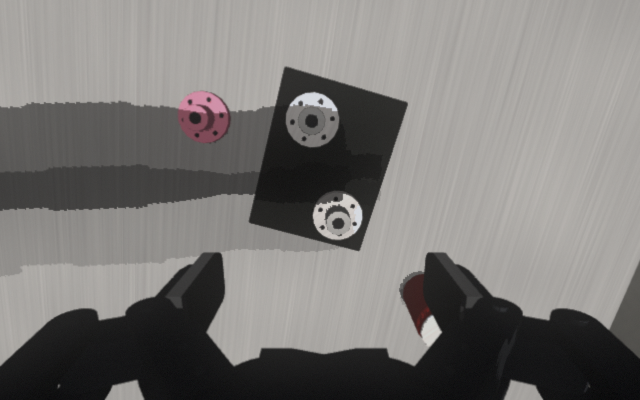

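send_rows:
  moves:
    - [[0.025,0.0027,0.0079],[0,0,0],65]
    - [[0.025,0.0027,0.0079],[0,0,0],65]
    - [[0.025,0.0027,0.0079],[0,0,0],65]
    - [[0.025,0.0027,0.0079],[0,0,0],65]
    - [[0.025,0.0027,0.0079],[0,0,0],65]

```text
time: 4.75
eef_pos: [0.5665, 0.1412, 0.1195]
eef_rot: [1.099, 1.275, -1.098]
contact_force: [0.9, -0.4, 0.1]
gripper_width: 0.0553
```

send_rows:
  moves:
    - [[0,0,0],[0,0,0],65]
    - [[0,0,0],[0,0,0],65]
    - [[0,0,0],[0,0,0],65]

```text
time: 5.0
eef_pos: [0.5668, 0.1425, 0.1216]
eef_rot: [1.099, 1.276, -1.097]
contact_force: [0.4, 0.1, 0.4]
gripper_width: 0.0557
```

Run:
```python
from h import *
im=save("wrist","w3")
P=manip.camera_params("wrist")
for n,z in [("blank_a",.021)]:
    for r in manip.pinpoint(n,"wrist"):
        w=ray("wrist",r["point"],z,P)
        print(n,round(r["confidence"],2),np.array(r["point"]).round(1),w)
        go([w[0],w[1],.0465])
```

```text
blank_a 0.79 [322.9 209.4] [0.567  0.1402 0.021 ]
TCP [0.5674 0.1432 0.1224] jaw yaw 8.67 down err deg [0.1873 0.0233] shift mm tool [75.9 -1.   2.9]
blank_a 0.78 [118.5  60.4] [0.4223 0.2193 0.021 ]
TCP [0.5674 0.1432 0.1224] jaw yaw 8.67 down err deg [0.1873 0.0233] shift mm tool [  75.5 -132.1  -97.1]
blank_a 0.58 [282.  55.] [0.5259 0.2379 0.021 ]
TCP [0.5674 0.1432 0.1224] jaw yaw 8.67 down err deg [0.1873 0.0233] shift mm tool [ 75.8 -27.  -99.9]
```

View pics/w3.png

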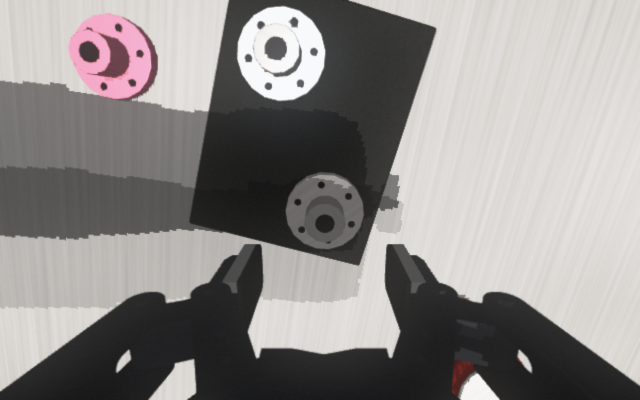

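send_rows:
  moves:
    - [[0.02,-0.0005,0.002],[0,0,0],65]
    - [[0.02,0,0],[0,0,0],65]
    - [[0.016,0,0],[0,0,0],65]
    - [[0.01,0,0],[0,0,0],65]
    - [[0.006,0,0],[0,0,0],65]

```text
time: 5.52
eef_pos: [0.566, 0.1414, 0.0482]
eef_rot: [1.097, 1.277, -1.096]
contact_force: [-0.7, 0.3, -0.5]
gripper_width: 0.0555
```

send_rows:
  moves:
    - [[0,0,0],[0,0,0],65]
    - [[0,0,0],[0,0,0],65]
    - [[0,0,0],[0,0,0],65]

```text
time: 5.77
eef_pos: [0.5669, 0.1412, 0.0495]
eef_rot: [1.098, 1.276, -1.095]
contact_force: [-0.2, -0.4, -0.1]
gripper_width: 0.0554
```

Run:
```python
from h import *
im=save("wrist","w4")
go([.567,.1405,.0465])
for i in range(3): manip.snapshot("wrist"); go([.567,.1405,.0465])
```

```text
TCP [0.5669 0.1412 0.0495] jaw yaw 8.69 down err deg [0.1225 0.0084] shift mm tool [ 3.  -0.   0.7]
TCP [0.5668 0.1411 0.0494] jaw yaw 8.69 down err deg [0.1141 0.007 ] shift mm tool [2.9 0.1 0.6]
TCP [0.5666 0.1411 0.0492] jaw yaw 8.68 down err deg [0.0934 0.0027] shift mm tool [2.7 0.3 0.6]
TCP [0.5665 0.1411 0.049 ] jaw yaw 8.69 down err deg [0.0757 0.0029] shift mm tool [2.5 0.4 0.6]
```

View pics/w4.png

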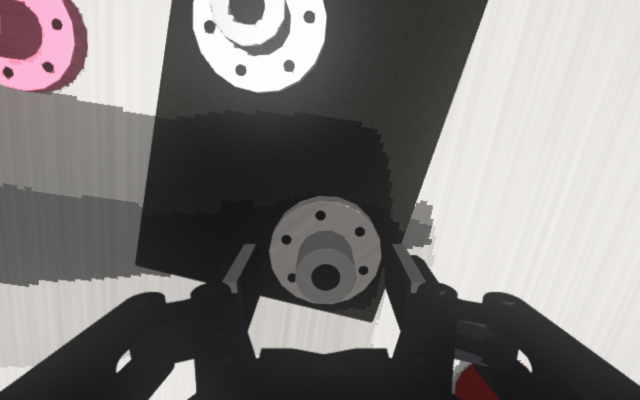

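send_rows:
  moves:
    - [[0.001,0,0],[0,0,0],25]
    - [[0,0,0],[0,0,0],0]
    - [[0,0,0],[0,0,0],0]
    - [[0,0,0],[0,0,0],0]
    - [[0,0,0],[0,0,0],0]
  squeeze: 40

```text
time: 6.38
eef_pos: [0.5662, 0.141, 0.0476]
eef_rot: [1.097, 1.277, -1.096]
contact_force: [-0.4, 0.3, 2.6]
gripper_width: 0.0243
```

send_rows:
  moves:
    - [[0,0,0],[0,0,0],0]
    - [[0,0,0],[0,0,0],0]

```text
time: 6.55
eef_pos: [0.5662, 0.141, 0.0476]
eef_rot: [1.097, 1.277, -1.096]
contact_force: [-0.1, -0.7, 3.9]
gripper_width: 0.0245
```

Run:
```python
from h import *
im=save("wrist","w5")
P=manip.camera_params("wrist"); o=manip.get_obs(); M=R.from_rotvec(o["eef_rot"]).as_matrix()
print(o["gripper_width"],o["contact_force"])
go([.567,.1405,.0465])
for r in manip.pinpoint("blank_a","wrist"):
    w=ray("wrist",r["point"],.021,P); print(r["point"],w,M.T@(w-o["eef_pos"])*1e3)
for z in (.031,.053):
    K=np.array(P["intrinsics"]);C=R.from_rotvec(P["rotation"]).as_matrix()
    p=C.T@(np.array([o["eef_pos"][0],o["eef_pos"][1],z])-P["xyz"]); print("tcp axis px",z,K[0,2]+K[0,0]*p[0]/-p[2],K[1,2]-K[1,1]*p[1]/-p[2])
```

```text
0.024241559036955407 [0.2166 0.1092 4.1342]
TCP [0.5662 0.141  0.0475] jaw yaw 8.68 down err deg [ 0.0294 -0.0045] shift mm tool [1.  0.7 0.6]
[265.5, 25.3] [0.5265 0.2367 0.021 ] [  26.5049  -24.8133 -100.6641]
[324.2, 246.6] [0.5661 0.1412 0.021 ] [26.5328 -0.0274 -0.2525]
[34.3, 34.5] [0.4287 0.2188 0.021 ] [  26.4561 -124.1351  -97.7266]
tcp axis px 0.031 324.2684876559518 255.44986157542215
tcp axis px 0.053 324.37601771242305 278.060287511148
```

View pics/w5.png

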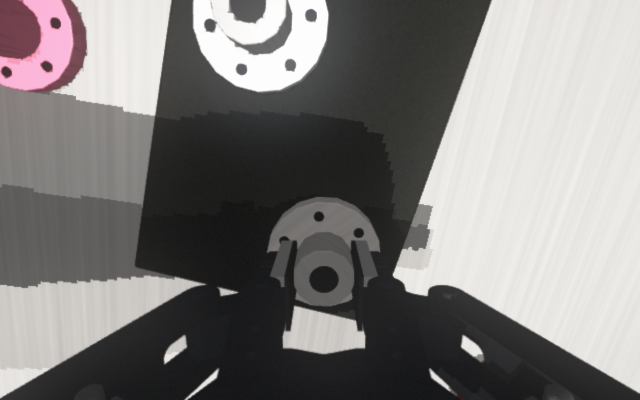

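send_rows:
  moves:
    - [[-0.015,0,0],[0,0,0],0]
    - [[-0.034,0,0],[0,0,0],0]
    - [[-0.034,0,0],[0,0,0],0]
    - [[-0.02,-0.0072,0.0303],[0,0,0],0]
    - [[0,-0.0072,0.0373],[0,0,0],0]

```text
time: 7.07
eef_pos: [0.5645, 0.0734, 0.155]
eef_rot: [1.097, 1.273, -1.088]
contact_force: [1.3, -0.4, -0.8]
gripper_width: 0.0242
```

send_rows:
  moves:
    - [[0,-0.0072,0.0373],[0,0,0],0]
    - [[0,-0.0072,0.0373],[0,0,0],0]
    - [[0,-0.0072,0.0373],[0,0,0],0]
    - [[0,-0.0072,0.0373],[0,0,0],0]
    - [[0,-0.0072,0.0373],[0,0,0],0]

```text
time: 7.48
eef_pos: [0.5537, -0.1193, 0.1497]
eef_rot: [1.096, 1.278, -1.097]
contact_force: [1.1, 0.3, -1.6]
gripper_width: 0.0246
```

send_rows:
  moves:
    - [[0,-0.0072,0.0373],[0,0,0],0]
    - [[0,-0.0072,0.0373],[0,0,0],0]
    - [[0,-0.0072,0.0373],[0,0,0],0]
    - [[0,-0.0072,0.0373],[0,0,0],0]
    - [[0,-0.0072,0.0373],[0,0,0],0]

```text
time: 7.9
eef_pos: [0.5462, -0.3092, 0.1495]
eef_rot: [1.097, 1.278, -1.097]
contact_force: [0.1, -0.8, -0.8]
gripper_width: 0.0243
```

send_rows:
  moves:
    - [[0,0,0.0073],[0,0,0],0]
    - [[0,0,0],[0,0,0],0]
    - [[0,0,0],[0,0,0],0]
    - [[0,0,0],[0,0,0],0]
    - [[0,0,0],[0,0,0],0]

```text
time: 8.32
eef_pos: [0.5481, -0.3129, 0.1501]
eef_rot: [1.096, 1.279, -1.095]
contact_force: [0.7, -0.5, -1.2]
gripper_width: 0.0246
```

send_rows:
  moves:
    - [[0,0,0],[0,0,0],0]
    - [[0,0,0],[0,0,0],0]
    - [[0,0,0],[0,0,0],0]
    - [[0,0,0],[0,0,0],0]
    - [[0,0,0],[0,0,0],0]

```text
time: 8.73
eef_pos: [0.5483, -0.3145, 0.1504]
eef_rot: [1.096, 1.277, -1.096]
contact_force: [-0.5, 0.3, -0.7]
gripper_width: 0.0244
```

Run:
```python
from h import *
import pickle
o=manip.get_obs();im=save("wrist","w6")
P=manip.camera_params("wrist"); pickle.dump((o,P),open("w6.pkl","wb"))
print(o["gripper_width"],o["contact_force"]); go([.55,-.31,.15])
for n,z in [("pocket0",.021),("blank_a",.021),("handle",.075),("carrier",.015)]:
  for r in manip.pinpoint(n,"wrist"):
    w=ray("wrist",r["point"],z,P); print(n,r["confidence"],r["point"],w)
```

```text
0.02440057189528915 [-0.4977  0.3325 -0.6798]
TCP [ 0.5482 -0.3147  0.1504] jaw yaw 8.7 down err deg [ 0.0059 -0.0103] shift mm tool [ 0.4  2.4 -4.3]
pocket0 0.88 [384.1, 112.9] [ 0.5829 -0.2445  0.021 ]
pocket0 0.64 [300.1, 112.8] [ 0.5209 -0.2539  0.021 ]
blank_a 0.57 [325.9, 249.7] [ 0.5567 -0.3599  0.021 ]
handle 0.75 [344.6, 20.6] [ 0.5422 -0.2003  0.075 ]
carrier 0.68 [339.6, 41.6] [ 0.5421 -0.2001  0.015 ]
```

View pics/w6.png

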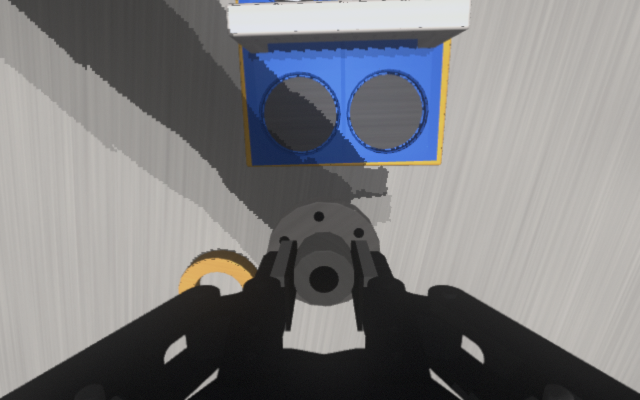

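```bash
cat > fit.py <<'E'
from h import *
def pockets(im,P,boxes,z=.021):
    hsv=cv2.cvtColor(im,cv2.COLOR_RGB2HSV); out=[]
    nb=((hsv[...,0]<100)|(hsv[...,0]>130)|(hsv[...,1]<110)).astype(np.uint8)
    for (u,v,r) in boxes:
        m=np.zeros_like(nb); cv2.circle(m,(int(u),int(v)),int(r),1,-1)
        m=m&nb; n,l,s,c=cv2.connectedComponentsWithStats(m); k=l[int(v),int(u)]
        cs,_=cv2.findContours((l==k).astype(np.uint8),cv2.RETR_EXTERNAL,cv2.CHAIN_APPROX_NONE)
        h=cv2.convexHull(max(cs,key=len))[:,0].astype(float)
        pts=np.array([ray("",p,z,P)[:2] for p in h])
        A=np.c_[2*pts,np.ones(len(pts))]; s=np.linalg.lstsq(A,(pts**2).sum(1),rcond=None)[0]
        rad=np.sqrt(s[2]+s[:2]@s[:2]); out.append(s[:2]); print("pocket",s[:2],"radius mm",rad*1e3,"res mm",np.std(np.hypot(*(pts-s[:2]).T))*1e3)
    d=out[1]-out[0]; print("dist",np.hypot(*d),"yaw",np.degrees(np.arctan2(d[1],d[0])),"mid",(out[0]+out[1])/2)
    return out
E
python3 - <<'E'
from fit import *
import pickle
o,P=pickle.load(open("w6.pkl","rb"))
im=cv2.imread("pics/w6.png")[:,:,::-1].copy()
out=pockets(im,P,[(300,112,47),(388,112,47)])
print("TCP",o["eef_pos"])
for q in out: go([q[0],q[1],.06])
E
```

```text
pocket [ 0.5208 -0.2552] radius mm 26.848364133445404 res mm 0.13865438249849663
pocket [ 0.5839 -0.244 ] radius mm 26.938778838133327 res mm 0.10954711119174015
dist 0.06402061240921977 yaw 10.153302090661729 mid [ 0.5524 -0.2496]
TCP [ 0.5483 -0.3145  0.1504]
TCP [ 0.5481 -0.3149  0.1503] jaw yaw 8.68 down err deg [-0.0013 -0.0067] shift mm tool [ 90.3 -18.  -63.1]
TCP [ 0.5481 -0.3149  0.1503] jaw yaw 8.68 down err deg [-0.0013 -0.0067] shift mm tool [ 90.3  46.  -64.7]
```

send_rows:
  moves:
    - [[0,-0.009,-0.0315],[0,0,0],0]
    - [[0,-0.009,-0.0316],[0,0,0],0]
    - [[0.02,0,0],[0,0,0],0]
    - [[0.03,0,0],[0,0,0],0]
    - [[0.025,0,0],[0,0,0],0]

```text
time: 9.4
eef_pos: [0.5212, -0.2549, 0.0752]
eef_rot: [1.096, 1.275, -1.096]
contact_force: [0.7, -0.3, -0.9]
gripper_width: 0.0245
```

send_rows:
  moves:
    - [[0.013,0,0],[0,0,0],0]
    - [[0,0,0],[0,0,0],0]
    - [[0,0,0],[0,0,0],0]
    - [[0,0,0],[0,0,0],0]
    - [[0,0,0],[0,0,0],0]

```text
time: 9.82
eef_pos: [0.5219, -0.256, 0.0639]
eef_rot: [1.097, 1.274, -1.096]
contact_force: [0.2, 0.4, -1.5]
gripper_width: 0.0246
```

send_rows:
  moves:
    - [[0,0,0],[0,0,0],0]
    - [[0,0,0],[0,0,0],0]
    - [[0,0,0],[0,0,0],0]
    - [[0,0,0],[0,0,0],0]
    - [[0,0,0],[0,0,0],0]

```text
time: 10.23
eef_pos: [0.5209, -0.2552, 0.0625]
eef_rot: [1.097, 1.277, -1.097]
contact_force: [0.2, 0.4, -0.7]
gripper_width: 0.0243
```

Run:
```python
from h import *
o=manip.get_obs();print(o["contact_force"]); go([.5208,-.2552,.0475])
```

```text
[ 0.2352  0.3503 -0.7035]
TCP [ 0.5209 -0.2552  0.0625] jaw yaw 8.68 down err deg [ 0.0168 -0.0152] shift mm tool [15.  -0.1 -0. ]
```

Perfectly placed; descend slowly watching the force.

send_rows:
  moves:
    - [[0.003,0,0],[0,0,0],0]
    - [[0.003,0,0],[0,0,0],0]
    - [[0.002,0,0],[0,0,0],0]
    - [[0.001,0,0],[0,0,0],0]
    - [[0,0,0],[0,0,0],0]

```text
time: 10.65
eef_pos: [0.5205, -0.255, 0.0527]
eef_rot: [1.097, 1.278, -1.097]
contact_force: [0.1, -0.4, -0.9]
gripper_width: 0.0248
```

send_rows:
  moves:
    - [[0.001,0,0],[0,0,0],0]
    - [[0.001,0,0],[0,0,0],0]
    - [[0.001,0,0],[0,0,0],0]
    - [[0,0,0],[0,0,0],0]
    - [[0,0,0],[0,0,0],0]

```text
time: 11.07
eef_pos: [0.5208, -0.2551, 0.0502]
eef_rot: [1.097, 1.277, -1.097]
contact_force: [1.2, 0.6, -0.1]
gripper_width: 0.0245
```

send_rows:
  moves:
    - [[0.001,0,0],[0,0,0],0]
    - [[0.001,0,0],[0,0,0],0]
    - [[0.0005,0,0],[0,0,0],0]
    - [[0,0,0],[0,0,0],0]
    - [[0,0,0],[0,0,0],0]

```text
time: 11.48
eef_pos: [0.5208, -0.2552, 0.0478]
eef_rot: [1.097, 1.277, -1.097]
contact_force: [0.1, -0.1, -0.4]
gripper_width: 0.0245
```

send_rows:
  moves:
    - [[0.0005,0,0],[0,0,0],0]
    - [[0,0,0],[0,0,0],0]
    - [[0,0,0],[0,0,0],0]

```text
time: 11.73
eef_pos: [0.5209, -0.2552, 0.0476]
eef_rot: [1.097, 1.277, -1.097]
contact_force: [0.2, 1.6, 1.5]
gripper_width: 0.0245
```

send_rows:
  moves:
    - [[0,0,0],[0,0,0],50]
    - [[0,0,0],[0,0,0],50]
    - [[0,0,0],[0,0,0],50]
    - [[0,0,0],[0,0,0],50]
    - [[-0.005,0,0],[0,0,0],50]

```text
time: 12.15
eef_pos: [0.5202, -0.2548, 0.0515]
eef_rot: [1.097, 1.279, -1.097]
contact_force: [-0.6, 0.4, 0.2]
gripper_width: 0.0426
```

send_rows:
  moves:
    - [[-0.015,0,0],[0,0,0],50]
    - [[-0.035,0,0],[0,0,0],50]
    - [[-0.035,0,0],[0,0,0],50]
    - [[0,0.0061,-0.0373],[0,0,0],65]
    - [[0,0.0061,-0.0373],[0,0,0],65]

```text
time: 12.57
eef_pos: [0.5239, -0.1816, 0.1406]
eef_rot: [1.1, 1.268, -1.097]
contact_force: [-0.4, 0.8, -0.4]
gripper_width: 0.0555
```

send_rows:
  moves:
    - [[0,0.0061,-0.0373],[0,0,0],65]
    - [[0,0.0061,-0.0373],[0,0,0],65]
    - [[0,0.0061,-0.0373],[0,0,0],65]
    - [[0,0.0061,-0.0373],[0,0,0],65]
    - [[0,0.0061,-0.0373],[0,0,0],65]

```text
time: 12.98
eef_pos: [0.5235, 0.0111, 0.1379]
eef_rot: [1.097, 1.276, -1.097]
contact_force: [0.8, -0.0, 0.3]
gripper_width: 0.0556
```

send_rows:
  moves:
    - [[0,0.0061,-0.0373],[0,0,0],65]
    - [[0,0.0061,-0.0373],[0,0,0],65]
    - [[0,0.0061,-0.0373],[0,0,0],65]
    - [[0,0.0061,-0.0373],[0,0,0],65]
    - [[0,0.0061,-0.0373],[0,0,0],65]

```text
time: 13.4
eef_pos: [0.5254, 0.2003, 0.1379]
eef_rot: [1.097, 1.276, -1.096]
contact_force: [1.8, -0.6, -0.4]
gripper_width: 0.0553
```

send_rows:
  moves:
    - [[0,0.0061,-0.0373],[0,0,0],65]
    - [[0.015,0,0],[0,0,0],65]
    - [[0,0,0],[0,0,0],65]
    - [[0,0,0],[0,0,0],65]
    - [[0,0,0],[0,0,0],65]

```text
time: 13.82
eef_pos: [0.5259, 0.2354, 0.1225]
eef_rot: [1.097, 1.277, -1.098]
contact_force: [-0.2, 0.7, 0.2]
gripper_width: 0.0554
```

send_rows:
  moves:
    - [[0,0,0],[0,0,0],65]
    - [[0,0,0],[0,0,0],65]
    - [[0,0,0],[0,0,0],65]
    - [[0,0,0],[0,0,0],65]
    - [[0,0,0],[0,0,0],65]

```text
time: 14.23
eef_pos: [0.5263, 0.2357, 0.1225]
eef_rot: [1.098, 1.276, -1.097]
contact_force: [-0.0, 0.5, -0.4]
gripper_width: 0.0553
```

Run:
```python
from h import *
im=save("wrist","w7"); print(manip.get_obs()["contact_force"])
P=manip.camera_params("wrist")
for r in manip.pinpoint("blank_a","wrist"):
    w=ray("wrist",r["point"],.021,P); print(r["confidence"],r["point"],w); go([w[0],w[1],.0475])
save("top","top7")
for r in manip.pinpoint("blank_a","top"): print("top",r["confidence"],ray("top",r["point"],.021))
```

```text
[ 0.1016  0.6947 -0.1232]
0.97 [323.9, 202.7] [0.5257 0.2381 0.021 ]
TCP [0.5261 0.2359 0.1224] jaw yaw 8.66 down err deg [ 0.0085 -0.0017] shift mm tool [74.9 -0.1 -2.2]
0.93 [171.8, 193.6] [0.4179 0.2285 0.021 ]
TCP [0.5261 0.2359 0.1224] jaw yaw 8.66 down err deg [ 0.0085 -0.0017] shift mm tool [  74.8 -108.2   -8.9]
top 0.84 [ 0.5057 -0.1592  0.021 ]
top 0.76 [ 0.5195 -0.249   0.021 ]
top 0.76 [0.4017 0.2167 0.021 ]
top 0.68 [ 0.5573 -0.1432  0.021 ]
top 0.49 [0.5233 0.2347 0.021 ]
```

send_rows:
  moves:
    - [[0.02,0,-0.002],[0,0,0],65]
    - [[0.02,0,0],[0,0,0],65]
    - [[0.016,0,0],[0,0,0],65]
    - [[0.01,0,0],[0,0,0],65]
    - [[0.006,0,0],[0,0,0],65]

```text
time: 14.85
eef_pos: [0.5249, 0.2379, 0.0488]
eef_rot: [1.095, 1.278, -1.099]
contact_force: [0.1, -0.1, -0.9]
gripper_width: 0.0556
```

send_rows:
  moves:
    - [[0.0025,0,0],[0,0,0],65]
    - [[0,0,0],[0,0,0],65]
    - [[0,0,0],[0,0,0],65]
    - [[0,0,0],[0,0,0],65]
    - [[0,0,0],[0,0,0],65]

```text
time: 15.27
eef_pos: [0.5264, 0.2383, 0.0487]
eef_rot: [1.098, 1.276, -1.096]
contact_force: [0.1, 0.5, -0.6]
gripper_width: 0.0556
```

Run:
```python
from h import *
im=save("wrist","w8")
P=manip.camera_params("wrist")
for r in manip.pinpoint("blank_a","wrist")[:2]:
    w=ray("wrist",r["point"],.021,P); print(r["confidence"],r["point"],w); go([w[0],w[1],.0475])
c=im[215:320,250:400]; cv2.imwrite("pics/w8c.png",cv2.resize(c[:,:,::-1],None,fx=4,fy=4))
```

```text
0.73 [322.8, 252.3] [0.5261 0.2349 0.021 ]
TCP [0.5262 0.2383 0.0484] jaw yaw 8.68 down err deg [0.066  0.0131] shift mm tool [ 0.9 -0.6  3.3]
0.72 [116.2, 230.1] [0.4226 0.2312 0.021 ]
TCP [0.5262 0.2383 0.0484] jaw yaw 8.68 down err deg [0.066  0.0131] shift mm tool [   0.8 -103.4   -8.6]
```

View pics/w8c.png

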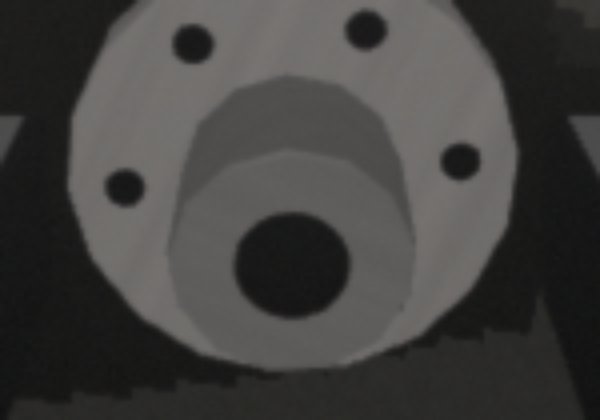

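send_rows:
  moves:
    - [[0.0005,0,0.002],[0,0,0],65]
    - [[0,0,0],[0,0,0],65]
    - [[0,0,0],[0,0,0],25]
    - [[0,0,0],[0,0,0],0]
    - [[0,0,0],[0,0,0],0]

```text
time: 15.78
eef_pos: [0.5262, 0.2361, 0.0475]
eef_rot: [1.097, 1.277, -1.097]
contact_force: [-0.1, 0.0, -1.0]
gripper_width: 0.0244
```

send_rows:
  moves:
    - [[0,0,0],[0,0,0],0]
    - [[0,0,0],[0,0,0],0]
    - [[0,0,0],[0,0,0],0]
    - [[0,0,0],[0,0,0],0]
    - [[0,0,0],[0,0,0],0]

```text
time: 16.2
eef_pos: [0.5262, 0.2362, 0.0475]
eef_rot: [1.097, 1.277, -1.097]
contact_force: [0.1, -0.5, 3.4]
gripper_width: 0.0246
```

Run:
```python
from h import *
im=save("wrist","w9"); go([.5839,-.244,.1504])
def hole(f,b=(250,325,300,350)):
    i=cv2.imread(f"pics/{f}.png",0); y0,y1,x0,x1=250,310,300,350
    c=i[y0:y1,x0:x1]; t,m=cv2.threshold(c,40,255,cv2.THRESH_BINARY_INV)
    n,l,s,ce=cv2.connectedComponentsWithStats(m)
    for k in range(1,n):
        if 250<s[k][4]<1200: print(f,s[k][4],ce[k]+[x0,y0])
for f in("w5","w6","w8","w9"): hole(f)
```

```text
TCP [0.5262 0.2362 0.0475] jaw yaw 8.68 down err deg [ 0.0219 -0.0028] shift mm tool [-102.9  -15.4  483.4]
w5 567 [323.4991 278.97  ]
w6 594 [323.5943 278.8047]
w8 566 [322.5159 280.9505]
w9 586 [323.5307 277.5887]
w9 265 [321.9208 305.9849]
```

send_rows:
  moves:
    - [[-0.015,0,0],[0,0,0],0]
    - [[-0.034,0,0],[0,0,0],0]
    - [[-0.034,0,0],[0,0,0],0]
    - [[-0.02,-0.0041,0.0365],[0,0,0],0]
    - [[0,-0.0041,0.0365],[0,0,0],0]

```text
time: 16.67
eef_pos: [0.5317, 0.1642, 0.1549]
eef_rot: [1.098, 1.273, -1.087]
contact_force: [0.9, -1.1, -1.8]
gripper_width: 0.0244
```

send_rows:
  moves:
    - [[0,-0.0041,0.0365],[0,0,0],0]
    - [[0,-0.0041,0.0365],[0,0,0],0]
    - [[0,-0.0041,0.0365],[0,0,0],0]
    - [[0,-0.0041,0.0365],[0,0,0],0]
    - [[0,-0.0041,0.0365],[0,0,0],0]

```text
time: 17.08
eef_pos: [0.5357, -0.0221, 0.1498]
eef_rot: [1.097, 1.278, -1.097]
contact_force: [0.3, 0.1, -0.6]
gripper_width: 0.0248
```

send_rows:
  moves:
    - [[0,-0.0041,0.0365],[0,0,0],0]
    - [[0,-0.0041,0.0365],[0,0,0],0]
    - [[0,-0.0041,0.0365],[0,0,0],0]
    - [[0,-0.0041,0.0365],[0,0,0],0]
    - [[0,-0.0041,0.0365],[0,0,0],0]

```text
time: 17.5
eef_pos: [0.543, -0.2057, 0.1497]
eef_rot: [1.097, 1.278, -1.097]
contact_force: [-0.6, 0.5, -1.6]
gripper_width: 0.0247
```

send_rows:
  moves:
    - [[0,-0.0041,0.0365],[0,0,0],0]
    - [[0,-0.0041,0.0365],[0,0,0],0]
    - [[0,-0.0041,0.0365],[0,0,0],0]
    - [[0,0,0],[0,0,0],0]
    - [[0,0,0],[0,0,0],0]

```text
time: 17.92
eef_pos: [0.5472, -0.3162, 0.149]
eef_rot: [1.1, 1.277, -1.1]
contact_force: [-0.8, 0.9, -1.8]
gripper_width: 0.0245
```

send_rows:
  moves:
    - [[0,0,0],[0,0,0],0]
    - [[0,0,0],[0,0,0],0]
    - [[0,0,0],[0,0,0],0]
    - [[0,0,0],[0,0,0],0]
    - [[0,0,0],[0,0,0],0]

```text
time: 18.33
eef_pos: [0.5482, -0.3131, 0.1505]
eef_rot: [1.096, 1.277, -1.096]
contact_force: [-0.2, -0.4, -0.3]
gripper_width: 0.0245
```

Run:
```python
from fit import *
o=manip.get_obs();im=save("wrist","w10")
P=manip.camera_params("wrist"); print(o["gripper_width"],o["contact_force"])
try: out=pockets(im,P,[(388,112,47),(388,112,47)])
except Exception as e: print(e)
go([out[0][0],out[0][1],.0625])
for n,z in [("blank_a",.021),("handle",.075)]:
  for r in manip.pinpoint(n,"wrist"): print(n,r["confidence"],r["point"],ray("wrist",r["point"],z,P))
```

```text
0.02447400367538336 [-0.1725 -0.4302 -0.2859]
pocket [ 0.5839 -0.244 ] radius mm 26.928681119728388 res mm 0.11127366501240393
pocket [ 0.5839 -0.244 ] radius mm 26.928681119728388 res mm 0.11127366501240393
dist 0.0 yaw 0.0 mid [ 0.5839 -0.244 ]
TCP [ 0.5481 -0.3134  0.1505] jaw yaw 8.76 down err deg [ 0.011  -0.0129] shift mm tool [ 88.   45.9 -63.1]
blank_a 0.76 [324.4, 243.9] [ 0.5546 -0.3538  0.021 ]
blank_a 0.65 [298.4, 118.3] [ 0.52   -0.2568  0.021 ]
handle 0.62 [298.3, 115.7] [ 0.5234 -0.2536  0.075 ]
handle 0.58 [346.1, 22.7] [ 0.543 -0.2    0.075]
```

View pics/w10.png

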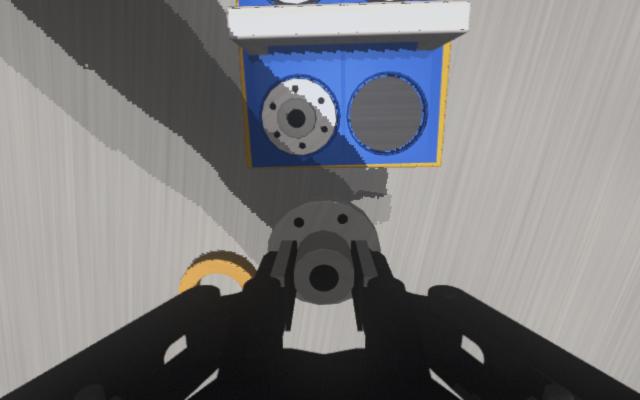

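send_rows:
  moves:
    - [[0,0.023,-0.0317],[0,0,0],0]
    - [[0,0.023,-0.0317],[0,0,0],0]
    - [[0.02,0,0],[0,0,0],0]
    - [[0.03,0,0],[0,0,0],0]
    - [[0.025,0,0],[0,0,0],0]

```text
time: 18.9
eef_pos: [0.5848, -0.2437, 0.0749]
eef_rot: [1.095, 1.276, -1.095]
contact_force: [0.1, 0.2, -1.9]
gripper_width: 0.0246
```

send_rows:
  moves:
    - [[0.013,0,0],[0,0,0],0]
    - [[0,0,0],[0,0,0],0]
    - [[0,0,0],[0,0,0],0]
    - [[0,0,0],[0,0,0],0]
    - [[0,0,0],[0,0,0],0]

```text
time: 19.32
eef_pos: [0.5849, -0.2453, 0.064]
eef_rot: [1.097, 1.274, -1.096]
contact_force: [0.7, -0.5, -0.8]
gripper_width: 0.0246
```

send_rows:
  moves:
    - [[0,0,0],[0,0,0],0]
    - [[0,0,0],[0,0,0],0]
    - [[0,0,0],[0,0,0],0]
    - [[0,0,0],[0,0,0],0]
    - [[0,0,0],[0,0,0],0]

```text
time: 19.73
eef_pos: [0.5838, -0.2447, 0.0624]
eef_rot: [1.097, 1.277, -1.097]
contact_force: [-1.1, -0.0, -1.3]
gripper_width: 0.0245
```

Run:
```python
from h import *
o=manip.get_obs();print(o["contact_force"]); go([.5840,-.2447,.0475])
```

```text
[-1.1083 -0.0399 -1.2668]
TCP [ 0.5838 -0.2447  0.0624] jaw yaw 8.68 down err deg [ 0.0151 -0.0138] shift mm tool [14.9  0.2  0. ]
```

send_rows:
  moves:
    - [[0.003,0,0],[0,0,0],0]
    - [[0.003,0,0],[0,0,0],0]
    - [[0.002,0,0],[0,0,0],0]
    - [[0.001,0,0],[0,0,0],0]
    - [[0,0,0],[0,0,0],0]

```text
time: 20.15
eef_pos: [0.5834, -0.2444, 0.0526]
eef_rot: [1.097, 1.278, -1.097]
contact_force: [0.1, 0.7, -0.8]
gripper_width: 0.0248
```

send_rows:
  moves:
    - [[0.001,0,0],[0,0,0],0]
    - [[0.001,0,0],[0,0,0],0]
    - [[0.001,0,0],[0,0,0],0]
    - [[0,0,0],[0,0,0],0]
    - [[0,0,0],[0,0,0],0]

```text
time: 20.57
eef_pos: [0.5838, -0.2446, 0.0502]
eef_rot: [1.097, 1.277, -1.097]
contact_force: [-0.3, 0.0, 0.1]
gripper_width: 0.0244
```

send_rows:
  moves:
    - [[0.001,0,0],[0,0,0],0]
    - [[0.001,0,0],[0,0,0],0]
    - [[0.001,0,0],[0,0,0],0]
    - [[0,0,0],[0,0,0],0]
    - [[0,0,0],[0,0,0],0]

```text
time: 20.98
eef_pos: [0.5838, -0.2446, 0.0475]
eef_rot: [1.097, 1.277, -1.097]
contact_force: [-1.5, 0.3, 2.5]
gripper_width: 0.0241
```

send_rows:
  moves:
    - [[0,0,0],[0,0,0],0]
    - [[0,0,0],[0,0,0],50]
    - [[0,0,0],[0,0,0],50]
    - [[0,0,0],[0,0,0],50]
    - [[0,0,0],[0,0,0],50]

```text
time: 21.4
eef_pos: [0.5838, -0.2446, 0.0471]
eef_rot: [1.097, 1.277, -1.097]
contact_force: [0.3, 0.2, -0.4]
gripper_width: 0.0428
```

send_rows:
  moves:
    - [[-0.005,0,0],[0,0,0],50]
    - [[-0.015,0,0],[0,0,0],50]
    - [[-0.035,0,0],[0,0,0],50]
    - [[-0.037,0,0],[0,0,0],50]
    - [[0,-0.0165,-0.025],[0,0,0],40]

```text
time: 21.82
eef_pos: [0.5716, -0.2285, 0.1483]
eef_rot: [1.098, 1.256, -1.093]
contact_force: [1.7, -0.6, 2.3]
gripper_width: 0.0342
```

send_rows:
  moves:
    - [[0,-0.0165,-0.025],[0,0,0],40]
    - [[0,0,0],[6.81,0,0],40]
    - [[0,0,0],[6.81,0,0],40]
    - [[0,0,0],[6.81,0,0],40]
    - [[0,0,0],[6.81,0,0],40]

```text
time: 22.23
eef_pos: [0.5436, -0.2, 0.1399]
eef_rot: [1.448, 1.034, -1.447]
contact_force: [-0.3, 0.2, -0.2]
gripper_width: 0.0338
```

send_rows:
  moves:
    - [[0,0,0],[6.81,0,0],40]
    - [[0,0,0],[6.81,0,0],40]
    - [[0,0,0],[6.81,0,0],40]
    - [[0,0,0],[6.81,0,0],40]
    - [[0,0,0],[6.81,0,0],40]

```text
time: 22.65
eef_pos: [0.5437, -0.2002, 0.1396]
eef_rot: [1.85, 0.619, -1.849]
contact_force: [-0.1, -0.3, 0.4]
gripper_width: 0.0342
```

send_rows:
  moves:
    - [[0,0,0],[6.81,0,0],40]
    - [[0,0,0],[6.81,0,0],40]
    - [[0,0,0],[6.81,0,0],40]
    - [[0,0,0],[6.81,0,0],40]
    - [[0,0,0],[0,0,0],40]

```text
time: 23.07
eef_pos: [0.5437, -0.2002, 0.1396]
eef_rot: [2.131, 0.186, -2.13]
contact_force: [0.9, 0.1, -0.1]
gripper_width: 0.0343
```

send_rows:
  moves:
    - [[0,0,0],[0,0,0],40]
    - [[0,0,0],[0,0,0],40]
    - [[0,0,0],[0,0,0],40]
    - [[0,0,0],[0,0,0],40]
    - [[0,0,0],[0,0,0],40]

```text
time: 23.48
eef_pos: [0.5436, -0.2002, 0.1392]
eef_rot: [2.128, 0.19, -2.128]
contact_force: [0.6, -1.5, 0.3]
gripper_width: 0.0341
```

Run:
```python
from h import *
im=save("wrist","w11"); print(manip.get_obs()["contact_force"],manip.get_obs()["joint_positions"])
P=manip.camera_params("wrist")
for n,z in [("blank_a",.021),("handle",.075)]:
  for r in manip.pinpoint(n,"wrist"): print(n,r["confidence"],r["point"],ray("wrist",r["point"],z,P))
go([.5436,-.2004,.070],100.15)
```

```text
[ 0.4434 -0.1523 -0.1405] [-0.4913  0.3726 -0.1344  1.0638 -0.0001  2.4724]
blank_a 0.96 [386.7, 239.3] [ 0.5209 -0.2555  0.021 ]
blank_a 0.96 [253.0, 159.4] [ 0.5651 -0.1438  0.021 ]
blank_a 0.9 [392.6, 157.9] [ 0.5845 -0.2453  0.021 ]
blank_a 0.63 [259.2, 237.5] [ 0.5046 -0.1562  0.021 ]
handle 0.7 [321.2, 222.8] [ 0.5436 -0.1993  0.075 ]
TCP [ 0.5436 -0.2002  0.1392] jaw yaw -79.83 down err deg [-0.0006 -0.001 ] shift mm tool [69.2  0.2  0.1]
turn about x 0.02
```

View pics/w11.png

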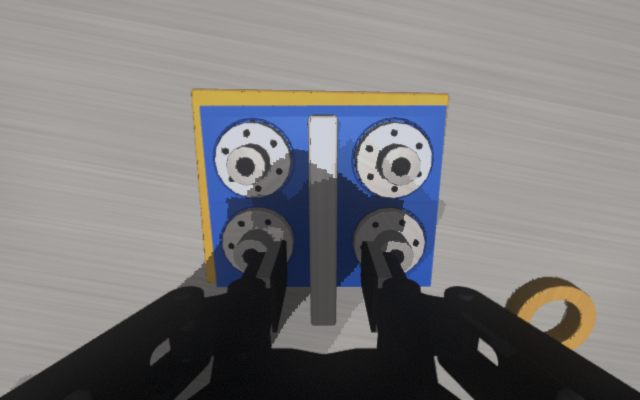

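send_rows:
  moves:
    - [[0.015,0,0],[0,0,0],40]
    - [[0.02,0,0],[0,0,0],40]
    - [[0.018,0,0],[0,0,0],40]
    - [[0.011,0,0],[0,0,0],40]
    - [[0.005,0,0],[0,0,0],40]

```text
time: 24.05
eef_pos: [0.5425, -0.1996, 0.0683]
eef_rot: [2.127, 0.191, -2.132]
contact_force: [-0.4, 1.1, 0.5]
gripper_width: 0.0341
```

send_rows:
  moves:
    - [[0,0,0],[0,0,0],40]
    - [[0,0,0],[0,0,0],40]
    - [[0,0,0],[0,0,0],40]
    - [[0,0,0],[0,0,0],40]
    - [[0,0,0],[0,0,0],40]

```text
time: 24.47
eef_pos: [0.5442, -0.2005, 0.0712]
eef_rot: [2.13, 0.188, -2.127]
contact_force: [0.3, -0.2, 0.1]
gripper_width: 0.0342
```

send_rows:
  moves:
    - [[0,0,0],[0,0,0],28]
    - [[0,0,0],[0,0,0],24]
    - [[0,0,0],[0,0,0],20]
    - [[0,0,0],[0,0,0],10]
    - [[0,0,0],[0,0,0],0]
  squeeze: 100

```text
time: 24.88
eef_pos: [0.5437, -0.1998, 0.0707]
eef_rot: [2.129, 0.19, -2.128]
contact_force: [-1.6, 2.0, 6.1]
gripper_width: 0.0146
```

send_rows:
  moves:
    - [[0,0,0],[0,0,0],0]
    - [[0,0,0],[0,0,0],0]
    - [[0,0,0],[0,0,0],0]
    - [[0,0,0],[0,0,0],0]
    - [[0,0,0],[0,0,0],0]

```text
time: 25.3
eef_pos: [0.5436, -0.1998, 0.0707]
eef_rot: [2.129, 0.19, -2.128]
contact_force: [-1.7, 3.1, 6.3]
gripper_width: 0.0148
```

Run:
```python
from h import *
o=manip.get_obs(); print(o["contact_force"],o["torque"],o["gripper_width"]); go([.5436,-.2004,.17])
im=save("wrist","w12"); P=manip.camera_params("wrist")
for n,z in [("blank_a",.021),("handle",.075)]:
  for r in manip.pinpoint(n,"wrist"): print(n,r["confidence"],r["point"],ray("wrist",r["point"],z,P))
```

```text
[-1.6742  3.074   6.3107] [0.591  0.2456 0.1115] 0.014834424839871107
TCP [ 0.5436 -0.1998  0.0707] jaw yaw -79.82 down err deg [0.0181 0.0244] shift mm tool [-99.3   0.6   0.1]
blank_a 0.87 [228.8, 175.4] [ 0.5664 -0.1441  0.021 ]
blank_a 0.77 [408.6, 284.9] [ 0.5194 -0.256   0.021 ]
blank_a 0.6 [417.8, 173.8] [ 0.5853 -0.2447  0.021 ]
blank_a 0.6 [240.1, 279.5] [ 0.5052 -0.1571  0.021 ]
handle 0.83 [323.5, 274.8] [ 0.5448 -0.2002  0.075 ]
```

send_rows:
  moves:
    - [[-0.001,0,0],[0,0,0],0]
    - [[-0.001,0,0],[0,0,0],0]
    - [[-0.001,0,0],[0,0,0],0]
    - [[-0.002,0,0],[0,0,0],0]
    - [[-0.003,0,0],[0,0,0],0]

```text
time: 25.87
eef_pos: [0.5428, -0.1999, 0.0772]
eef_rot: [2.127, 0.19, -2.132]
contact_force: [0.4, 0.3, -7.1]
gripper_width: 0.0147
```

send_rows:
  moves:
    - [[-0.003,0,0],[0,0,0],0]
    - [[-0.002,0,0],[0,0,0],0]
    - [[-0.001,0,0],[0,0,0],0]
    - [[0,0,0],[0,0,0],0]
    - [[0,0,0],[0,0,0],0]

```text
time: 26.28
eef_pos: [0.5437, -0.2002, 0.0844]
eef_rot: [2.129, 0.189, -2.128]
contact_force: [-0.5, 1.0, -7.9]
gripper_width: 0.0147
```

```bash
cat > lvl.py <<'E'
from h import *
import sys
dz=float(sys.argv[1])
o=manip.get_obs(); M=R.from_rotvec(o["eef_rot"]).as_matrix(); print(o["contact_force"],o["torque"],o["gripper_width"]); go([.5436,-.2004,.1707])
im=save("wrist",sys.argv[2]); P=manip.camera_params("wrist")
for n,z in [("blank_a",.021),("handle",.075)]:
  for r in manip.pinpoint(n,"wrist"):
    w=ray("wrist",r["point"],z+dz,P); print(n,r["confidence"],np.array(r["point"]),w,"tool mm",M.T@(w-o["eef_pos"])*1e3)
E
python3 lvl.py .0137 w13
```

```text
[-0.5121  1.0388 -7.8964] [ 0.0268  0.1013 -0.0386] 0.014673720371484641
TCP [ 0.5437 -0.2002  0.0844] jaw yaw -79.84 down err deg [ 0.0169 -0.0161] shift mm tool [-86.3   0.2   0.1]
blank_a 0.6 [415.  179.4] [ 0.582  -0.2443  0.0347] tool mm [ 49.704   50.1519 -29.8717]
blank_a 0.6 [409.5 284.3] [ 0.5198 -0.2568  0.0347] tool mm [49.6892 51.4669 33.495 ]
blank_a 0.59 [229.7 175. ] [ 0.5667 -0.145   0.0347] tool mm [ 49.6716 -50.2899 -32.3344]
blank_a 0.58 [242.3 279.2] [ 0.5057 -0.1588  0.0347] tool mm [ 49.6575 -47.5162  30.1042]
handle 0.63 [324.5 275. ] [ 0.5448 -0.2009  0.0887] tool mm [-4.3191  0.9004 -0.9932]
```

send_rows:
  moves:
    - [[-0.002,0,0],[0,0,0],0]
    - [[-0.004,0,0],[0,0,0],0]
    - [[-0.006,0,0],[0,0,0],0]
    - [[-0.008,0,0],[0,0,0],0]
    - [[-0.008,0,0],[0,0,0],0]

```text
time: 26.85
eef_pos: [0.5437, -0.2002, 0.1132]
eef_rot: [2.129, 0.189, -2.128]
contact_force: [-0.5, 0.3, -6.9]
gripper_width: 0.0146
```

send_rows:
  moves:
    - [[-0.008,0,0],[0,0,0],0]
    - [[-0.008,0,0],[0,0,0],0]
    - [[-0.008,0,0],[0,0,0],0]
    - [[-0.008,0,0],[0,0,0],0]
    - [[-0.008,0,0],[0,0,0],0]

```text
time: 27.27
eef_pos: [0.5437, -0.2002, 0.1532]
eef_rot: [2.129, 0.189, -2.128]
contact_force: [0.6, 0.2, -6.8]
gripper_width: 0.015
```

send_rows:
  moves:
    - [[-0.006,0,0],[0,0,0],0]
    - [[-0.005,0,0],[0,0,0],0]
    - [[-0.004,0,0],[0,0,0],0]
    - [[-0.002,0,0],[0,0,0],0]
    - [[-0.001,0,0],[0,0,0],0]

```text
time: 27.68
eef_pos: [0.5437, -0.2002, 0.1705]
eef_rot: [2.129, 0.189, -2.128]
contact_force: [0.4, -1.0, -7.6]
gripper_width: 0.0144
```

send_rows:
  moves:
    - [[0,0,0],[0,0,0],0]
    - [[0,0,0],[0,0,0],0]
    - [[0,0,0],[0,0,0],0]
    - [[0,0,0],[0,0,0],0]
    - [[0,0,0],[0,0,0],0]

```text
time: 28.1
eef_pos: [0.5435, -0.2001, 0.1699]
eef_rot: [2.128, 0.189, -2.129]
contact_force: [-0.4, -0.5, -8.0]
gripper_width: 0.0147
```

send_rows:
  moves:
    - [[0,0,0],[0,0,0],0]
    - [[0,0,0],[0,0,0],0]
    - [[0,0,0],[0,0,0],0]
    - [[0,0,0],[0,0,0],0]
    - [[0,0,0],[0,0,0],0]

```text
time: 28.52
eef_pos: [0.5436, -0.2002, 0.1702]
eef_rot: [2.129, 0.189, -2.129]
contact_force: [-0.1, -0.2, -7.2]
gripper_width: 0.0144
```

```bash
python3 lvl.py .1 w14
python3 - <<'E'
from h import *
a=save("side","s14"); b=cv2.imread("pics/w14.png")
cv2.imwrite("pics/fin.png",np.vstack([cv2.resize(a[100:220,280:480,::-1],(500,300)),cv2.resize(b[60:360,80:560],(480,300))[:,:480].copy() if 0 else cv2.resize(b[60:360,:],(500,300))]))
E
```

```text
[-0.1084 -0.2367 -7.1747] [-0.0367  0.0231 -0.0172] 0.014431348489411628
TCP [ 0.5436 -0.2002  0.1702] jaw yaw -79.85 down err deg [ 0.0043 -0.0052] shift mm tool [-0.5  0.2  0.1]
blank_a 0.89 [242.9 280.3] [ 0.5053 -0.1593  0.121 ] tool mm [ 49.2272 -47.0301  30.5504]
blank_a 0.76 [232.4 177.6] [ 0.5656 -0.1467  0.121 ] tool mm [ 49.2306 -48.7489 -31.0764]
blank_a 0.61 [417.  178.1] [ 0.583  -0.2451  0.121 ] tool mm [ 49.2408  51.2076 -30.7647]
blank_a 0.6 [408.1 281.2] [ 0.5219 -0.2554  0.121 ] tool mm [49.2372 50.5174 31.1756]
blank_a 0.29 [517.9 291.8] [ 0.5264 -0.322   0.121 ] tool mm [ 49.2435 116.8947  38.4222]
handle 0.85 [321.6 276.5] [ 0.5442 -0.1999  0.175 ] tool mm [-4.7662 -0.199  -0.5713]
```

View pics/fin.png

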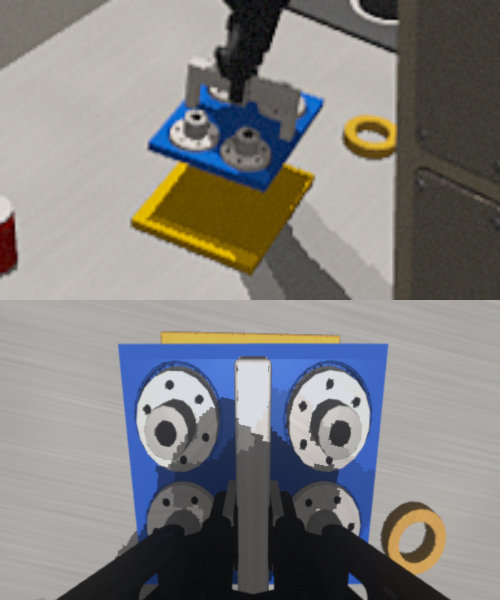

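The final picture shows the carrier held level above the yellow station. All four blanks are in their pockets, and the blank pixel positions form the expected 64 × 100 mm pattern.

```bash
python3 -c "
from plant import manip
print(manip.job_done())"
```

```text
the job is handed in; nothing more can be done
None
```

The job is done and handed in. I seated both blanks from the infeed plate in the carrier's two empty pockets and released them. Then I gripped the handle at its middle with 100 N and lifted the carrier straight up about 9.95 cm. It took about 29 s of the 66 s allowed.

**Seating:** each blank went past the pocket rim with no side load. I released it at the floor height, with only 1.5–2.5 N of contact force.

**Last checks while holding the carrier:**
- **Tilt:** the tool is within 0.01° of vertical and the moment at the wrist is below 0.05 N m. The network's blank positions match a level carrier to about 1–3 mm, which is within their usual scatter.
- **Load:** the wrist force is about 7–8 N, as expected for the full carrier.
- **Pictures:** the side and wrist views show all four blanks in their pockets and the carrier level above the empty station.

**Bystanders:** the tool never went near the oil can, ring gauge or spanner. The can and ring gauge are in the last pictures; I did not measure any of the three again at the end.

**One disagreement:** the network's position for the second blank was about 2 mm off. I corrected it from a close-up view before gripping. No check failed.

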